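# Run the screw foot of a gauge comparator down until the stand sits on all four feet

### The arm

A 7-joint arm with a two-finger parallel gripper is mounted at the origin on the work surface. World frame = base frame: x ahead of the robot, y to its left, z up, the work surface at z = 0. Lengths are in mm, angles in rad, forces in N, time in s.
With the tool pointing down it reaches from about 400 to 925 mm from the base axis. Payload 5.6 kg.
Tool frame: the origin (TCP) lies at the very end of the fingers, on their centre line; the grasp point (between the pads) lies 19 mm behind it; z points along the fingers, y is the line along which they close (so a half turn about z gives the same grasp; the last joint's range is limited). The gripper opens to 85 mm and grips with 20 to 120 N. Pads are 22 mm wide; open, the fingers measure 114 mm over their backs; the gripper's body (76 mm by 85 mm) begins 54 mm behind the grasp point. The pads swing forward as they close: fully open they stand 13 mm farther back than shut.
Start: joints at [1.219, 0.468, -0.012, 1.603, 0.006, 1.071, -0.056], TCP at [197.504, -619.274, 231.29] pointing down, gripper open.
Joint ranges: [-2.53, 2.53], [-0.31, 2.02], [-1.57, 1.55], [0.28, 2.44], [-1.29, 4.43], [0.15, 1.84], [-2.92, 2.92]. Speed limits (rad/s): [2.57, 2.57, 3.14, 3.14, 3.14, 3.14, 3.14].

### API

Orientations are given as [roll, pitch, yaw] about the fixed x, y, z axes, in that order (R = Rz(yaw) Ry(pitch) Rx(roll)).
In Python, from rig import robot gives the robot as it stands.
- The arm moves only by the tool servo_tool, never from a script. Its arguments are lists of equal length, an entry for each row: "travel": the shift along the tool's x, y, z in mm, a list of three; "twist": the turn about the tool's z in degrees. A call has 1 to 5 rows; each row is the pose to reach, as a shift and turn from the pose commanded when the call began, along the tool's axes at that moment; what a row does not reach only later rows make up. A row lasts 1/12 s, in which the tool goes at most 41.7 mm and 7.16 degrees, less where a joint would pass 70% of its speed; a pose out of reach is approached as far as the arm can. A call with a gripper value outside its range is refused whole. "fingers" is the gripper command: -1 is fully open, 1 is shut, values between are in proportion, set as the call begins (left out, the last holds). The fingers move at their own pace and stop on an object; the grip force is fixed at half the most. Time passes only in rows, so rows that repeat a pose let the fingers close. It gives the time, the measured TCP pose, the force and the opening at its end, in the units of the state.
- robot.sense(): the state, without advancing time (a new reading comes with each control period).
- robot.read_camera(name): name is "scene" or "top" or "wrist"; returns the picture (400x640x3 uint8, red, green, blue); there is no depth.
- robot.get_calibration(name): a dict with "K" (3x3 intrinsics, pixels), "world_from_camera" (4x4, takes a point from camera to world coordinates); the wrist camera has in their place "tool_from_camera" (4x4, takes a point from camera to tool coordinates, whose origin is the TCP and whose axes are the flange's). Camera axes: x right, y up, looking along -z (the intrinsics and any distortion apply to the point x, -y, -z); pixel columns grow to the right and rows downward; lengths in mm; the calibration is good to about 2 mm. A picture is of the moment at which its call begins: read the wrist's pose just before it. get_calibration takes no time and is no camera call.
- robot.sign_off(): hands the job in, once; it reports no verdict.
The state is a dict: "t": time; "joints": joint angles; "qd": joint speeds; "joint_efforts": joint torques, N m; "tcp_pos": TCP position; "eef_rot": TCP orientation; "wrist_force": force on the tool from outside, world axes, zero at the start; "moment": the same for the moment, N m; "finger_gap": finger opening in mm.
Only numpy, scipy, OpenCV 4.12 (cv2) and the standard library are available. Lean on these libraries where they do the work, as an engineer would, in place of code of your own. Each camera call takes 0.05 s, during which the arm holds its last target. There are 200 camera calls.

### The job

The beige pressure-gauge stand rests on only three of its four feet: the screw foot at its near right corner hangs clear of the black rubber pad below it. Turn its black knob clockwise, a grip at a time, and stop as soon as you feel the sole bear lightly on the pad, so that the stand sits on all four feet and none is lifted; then let go. Do not shove or rock the stand, and leave the other things on the bench where they are.

Things in the scene. Friction and masses are not known exactly. Their poses are not given: they have to be found in the camera images.
- stand: pressure-gauge comparator, loose, 5 to 8 kg: beige cast base 350 (y) x 220 (x) x 26 mm, its top 56 mm above the bench, with two 126 mm black dials on columns (far left half, up to 365 mm high) and a steel screw press. Origin: at bench level, near the middle of the base; z up, y along the base, x to the far side. The dials face the robot's side (-x)
- knob_mid (a point): centre, half-way up, of the round black ribbed knob on the screw foot: 52 mm across, 26 mm high, at (-85, -180) mm in the stand's x, y, about 104 mm above the bench. Turned clockwise seen from above, it sinks with the whole foot by 4 mm a turn (0.04 N m to turn while free; stays where left). 3.2 to 8 rad are needed, in several grips. Free from above and around; a boss lies 22 mm below its underside
- sole: black rubber sole of the screw foot, a disc 44 mm across, 9 mm thick that turns with the knob; origin: centre of its lower face. It starts 2 to 5 mm above a worn rubber pad, 68 mm across, that lies on the bench, 3 to 6 mm thick (not known better). The sole yields 1 mm for 18 N. Rubbing on the pad makes the knob harder to turn, by about 0.02 N m for each N of load: the sign of touch
- foot_far_left: plain fixed foot of the stand, rubber-tipped steel, 36 mm across, 30 mm high, under the base at (85, 155) mm in the stand's x, y; origin at the centre of its lower face
- foot_far_right: plain fixed foot of the stand, rubber-tipped steel, 36 mm across, 30 mm high, under the base at (85, -135) mm in the stand's x, y; origin at the centre of its lower face
- foot_near_left: plain fixed foot of the stand, rubber-tipped steel, 36 mm across, 30 mm high, under the base at (-85, 155) mm in the stand's x, y; origin at the centre of its lower face
- spirit_level: bystander: yellow spirit level, 115 x 22 x 26 mm, lying loose on the stand's base; origin under its middle, length along y
- wrench: bystander: steel open-ended wrench, 190 mm long, lying on the bench near the robot, length along x
- clipboard: bystander: wooden clipboard 310 x 220 mm with paper and pen, lying flat on the right; origin under its middle
- spare_gauge: bystander: black pressure gauge lying on its back on the right or the left, 110 mm across, 43 mm high, origin under its middle
- calibrator: bystander: yellow hand-held calibrator, 175 x 92 x 33 mm, lying on the left; origin under its middle
- weights: bystander: pile of round steel weights, 90 mm across, 92 mm high, on the left or the right; origin under its middle

How it is judged (in metres and radians):
At the end, for the whole second after the job is handed in: The sole presses on the pad with 0.5 to 12 N, each of the three plain feet still presses on the bench with more than 1 N, the stand is level within 0.01 rad, within 20 mm of where it stood, and at rest; each listed bystander is within 20 mm of where it was (contact force between sole and anything else between 0.5 and 12 N and contact force between each of foot_far_left, foot_far_right, foot_near_left and anything else above 1 N and angle between stand's own z axis and vertical below 0.01 rad and distance of each of stand, spirit_level, wrench, clipboard, spare_gauge, calibrator, weights from where it was at the start of the episode below 0.02 m and linear speed of stand below 0.01 m/s); the robot touches nothing.
It fails at once if the stand is shoved more than 30 mm (distance of stand from where it was at the start of the episode above 0.03 m).
It fails at once if the stand is rocked or tipped more than 0.04 rad (angle between stand's own z axis and vertical above 0.04 rad).
It fails at once if another thing on the bench is moved more than 40 mm (distance of any of spirit_level, wrench, clipboard, spare_gauge, calibrator, weights from where it was at the start of the episode above 0.04 m).
It also fails if it takes over 72 s, if anything falls off the work surface, if the arm or the gripper's body presses on something with over 40 N, if the wrist force passes 120 N, or if a joint passes its speed limit or range.

## Working session

There is one attempt and no reset: what is moved stays moved. The work goes in short steps, Python scripts to look and compute and a tool call to move; the robot and the scene stay as the last step left them, time stands still between calls to the robot, and variables do not carry over. Pictures are saved under pics/ and viewed, on a budget of 10 in all, crops included, one or two more only if the job needs it, and the job is handed in when it is done.

Besides the shell and the picture viewer there is one more tool, called as name([rows], argument=value, ...), one row to a line, values as JSON. servo_tool: Moves the arm, as the interface text tells. Its arguments: {"type":"object","properties":{"travel":{"type":"array","items":{"type":"array","items":{"type":"number"}}},"twist":{"type":"array","items":{"type":"number"}},"fingers":{"type":"number"}},"required":["travel","twist"]}

```bash
mkdir -p pics; ls
cat > h.py <<'E'
import numpy as np, cv2
from rig import robot
def ray(cal,u,v,T=None):
    K=np.array(cal["K"]);W=np.array(cal["world_from_camera"]) if T is None else T@np.array(cal["tool_from_camera"])
    d=np.linalg.inv(K)@[u,v,1]; d=np.array([d[0],-d[1],-d[2]])
    return W[:3,3],W[:3,:3]@d
def onz(cal,u,v,z,T=None):
    o,d=ray(cal,u,v,T); return o+d*(z-o[2])/d[2]
def tool():
    from scipy.spatial.transform import Rotation as R
    s=robot.sense();T=np.eye(4);T[:3,:3]=R.from_euler('xyz',s['eef_rot']).as_matrix();T[:3,3]=s['tcp_pos'];return T
def save(n,im): cv2.imwrite('pics/'+n,cv2.cvtColor(im,cv2.COLOR_RGB2BGR))
E
python3 - <<'E'
from h import *
s=robot.sense();print({k:np.round(v,3) for k,v in s.items()})
a=robot.read_camera('top');b=robot.read_camera('scene')
save('top.png',a);save('scene.png',b)
for n in('top','scene','wrist'):print(robot.get_calibration(n))
E
```

```text
pics
{'t': np.float64(0.0), 'joints': array([ 1.219,  0.468, -0.012,  1.604,  0.006,  1.071, -0.056]), 'qd': array([ 0.001, -0.001, -0.002,  0.001,  0.   , -0.001, -0.001]), 'joint_efforts': array([-0.0000e+00, -5.3239e+01,  2.1000e-02, -2.5131e+01,  1.1000e-02,
        8.0000e-03,  0.0000e+00]), 'tcp_pos': array([ 197.329, -618.738,  230.32 ]), 'eef_rot': array([-3.14 ,  0.   ,  0.309]), 'wrist_force': array([ 0.554, -0.093,  0.406]), 'moment': array([-0.042,  0.006, -0.024]), 'finger_gap': np.float64(85.669)}
{'K': array([[375.61828265,   0.        , 314.10094315],
       [  0.        , 375.61828265, 200.78335148],
       [  0.        ,   0.        ,   1.        ]]), 'world_from_camera': array([[-1.89406838e-02,  9.95034847e-01, -9.77082602e-02,
         4.40135340e+02],
       [-9.99813720e-01, -1.84871208e-02,  5.54534696e-03,
        -1.40600733e+01],
       [ 3.71146906e-03,  9.77950918e-02,  9.95199651e-01,
         1.33357563e+03],
       [ 0.00000000e+00,  0.00000000e+00,  0.00000000e+00,
         1.00000000e+00]])}
{'K': array([[393.20408222,   0.        , 314.49368895],
  
[... 287 characters left out ...]
+02],
       [ 1.87986430e-03,  5.99525632e-01,  8.00353349e-01,
         1.02296745e+03],
       [ 0.00000000e+00,  0.00000000e+00,  0.00000000e+00,
         1.00000000e+00]])}
{'K': array([[297.01075502,   0.        , 317.3599008 ],
       [  0.        , 297.01075502, 196.75222811],
       [  0.        ,   0.        ,   1.        ]]), 'tool_from_camera': array([[ 1.59567685e-03,  9.49436406e-01,  3.13955355e-01,
         8.16542360e+01],
       [ 9.99998464e-01, -1.74281989e-03,  1.87995699e-04,
         2.90394271e-01],
       [ 7.25657599e-04,  3.13954572e-01, -9.49437728e-01,
        -1.42551093e+02],
       [ 0.00000000e+00,  0.00000000e+00,  0.00000000e+00,
         1.00000000e+00]])}
```

View pics/top.png

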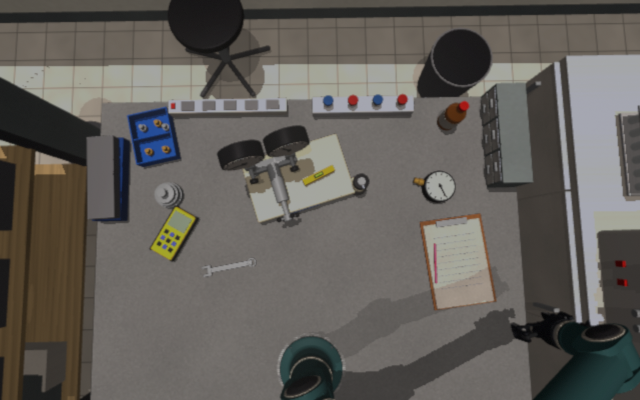

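View pics/scene.png

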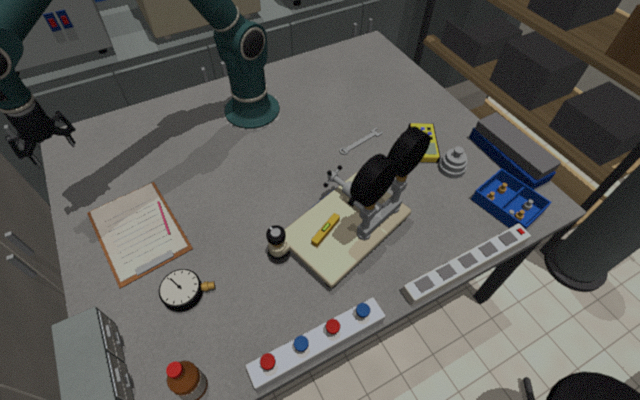

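The top view shows the stand around (300,180), with the screw foot near (361,182). In the scene view the knob is near (277,232). I'll enlarge both.

Run:
```python
from h import *
a=cv2.imread('pics/top.png')[155:205,335:385];b=cv2.imread('pics/scene.png')[215:265,250:300]
cv2.imwrite('pics/c1.png',np.hstack([cv2.resize(x,(400,400),interpolation=cv2.INTER_CUBIC) for x in(a,b)]))
ct=robot.get_calibration('top');cs=robot.get_calibration('scene')
for uv in((361,182),(360,180)):print(onz(ct,*uv,104))
for uv in((277,232),(276,230)):print(onz(cs,*uv,104))
```

```text
[ 620.37889872 -177.16551985  104.        ]
[ 627.11929713 -174.06393406  104.        ]
[ 617.95841069 -169.01486358  104.        ]
[ 610.80533892 -168.72869485  104.        ]
```

View pics/c1.png

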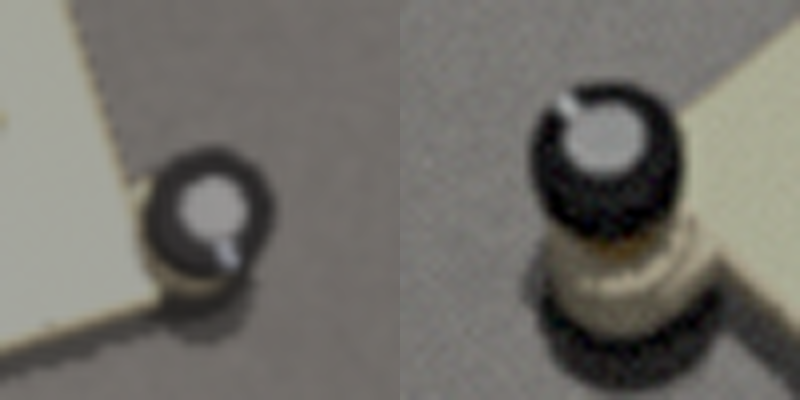

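Run:
```python
from h import *
ct=robot.get_calibration('top');cs=robot.get_calibration('scene')
o1,d1=ray(ct,361.6,181);o2,d2=ray(cs,275.6,232.2)
A=np.array([d1,-d2]).T;x=np.linalg.lstsq(A,o2-o1,rcond=None)[0]
print(o1+d1*x[0],o2+d2*x[1],onz(ct,361.6,181,118),onz(cs,275.6,232.2,118))
T=tool();p=(o1+d1*x[0]+o2+d2*x[1])/2;p[2]=231
print(T[:3,:3].T@(p-T[:3,3]))
```

```text
[ 622.01588933 -177.75603581  115.15676091] [ 623.31557701 -174.76511215  114.94893894] [ 621.59146231 -177.3740434   118.        ] [ 625.14792128 -175.34934563  118.        ]
[ 5.39682838e+02 -2.92342241e+02 -1.41893212e-01]
```

servo_tool([
  [36, -19.5, 0],
  [72, -39, 0],
  [108, -58.5, 0],
  [144, -78, 0],
  [180, -97.5, 0],
], twist=[0, 0, 0, 0, 0], fingers=-1)

```text
t: 0.52
tcp_pos: [340.2, -470.0, 230.9]
eef_rot: [-3.141, 0.0, 0.308]
wrist_force: [0.4, 0.1, -0.0]
finger_gap: 85.5
```

servo_tool([
  [36, -19.5, 0],
  [72, -39, 0],
  [108, -58.5, 0],
  [144, -78, 0],
  [180, -97.5, 0],
], twist=[0, 0, 0, 0, 0])

```text
t: 0.93
tcp_pos: [482.1, -322.4, 231.1]
eef_rot: [-3.141, 0.0, 0.309]
wrist_force: [-0.4, -0.9, -0.5]
finger_gap: 85.3
```

servo_tool([
  [36, -19.5, 0],
  [72, -39, 0],
  [108, -58.5, 0],
  [144, -78, 0],
  [180, -97.5, 0],
], twist=[0, 0, 0, 0, 0])

```text
t: 1.35
tcp_pos: [623.9, -174.9, 230.9]
eef_rot: [-3.141, 0.001, 0.309]
wrist_force: [0.0, -0.6, -0.6]
finger_gap: 85.7
```

servo_tool([
  [0, 0, 0],
  [0, 0, 0],
  [0, 0, 0],
  [0, 0, 0],
  [0, 0, 0],
], twist=[7, 14, 21, 28, 35])

```text
t: 1.77
tcp_pos: [622.8, -176.4, 230.6]
eef_rot: [3.141, 0.001, -0.308]
wrist_force: [-0.2, 0.2, -0.6]
finger_gap: 85.4
```

servo_tool([
  [0, 0, 0],
  [0, 0, 0],
  [0, 0, 0],
  [0, 0, 0],
  [0, 0, 0],
], twist=[0, 0, 0, 0, 0])

```text
t: 2.18
tcp_pos: [623.0, -176.6, 231.2]
eef_rot: [-3.141, 0.0, -0.301]
wrist_force: [-0.8, -0.7, 0.1]
finger_gap: 85.8
```

Run:
```python
from h import *
s=robot.sense();print({k:np.round(v,3) for k,v in s.items()})
np.save('T1.npy',tool())
save('w1.png',robot.read_camera('wrist'))
```

```text
{'t': np.float64(2.183), 'joints': array([ 0.286,  0.467, -0.085,  1.605,  0.043,  1.071, -1.682]), 'qd': array([ 0.002, -0.   , -0.   , -0.001, -0.001, -0.001, -0.005]), 'joint_efforts': array([-8.0000e-02, -5.3075e+01, -9.5100e-01, -2.5120e+01,  9.0000e-03,
        2.0000e-03,  1.5000e-02]), 'tcp_pos': array([ 623.006, -176.616,  231.175]), 'eef_rot': array([-3.141,  0.   , -0.301]), 'wrist_force': array([-0.831, -0.679,  0.131]), 'moment': array([-0.009, -0.048,  0.019]), 'finger_gap': np.float64(85.762)}
```

View pics/w1.png

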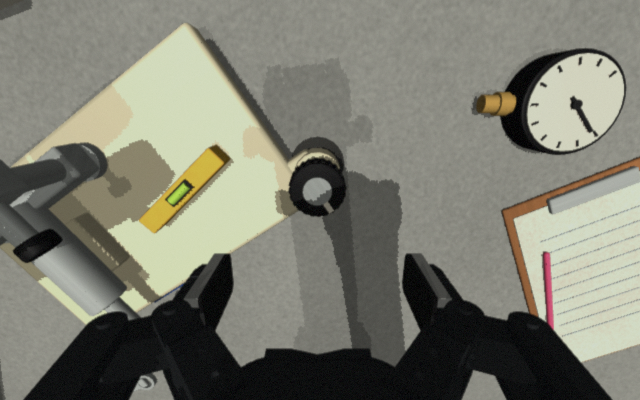

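The cap of the knob is at about (317,190) in the wrist image, centred between the fingers. The nearby stand edge and the bystanders are clear of it. Next I compute its position and wind the wrist back.

Run:
```python
from h import *
T=np.load('T1.npy');im=cv2.imread('pics/w1.png')
g=im[160:225,280:355];hsv=cv2.cvtColor(g,cv2.COLOR_BGR2HSV)
m=((g.max(2)>95)&(hsv[...,1]<40)).astype(np.uint8)
n,l,st,c=cv2.connectedComponentsWithStats(m)
for i in range(1,n):
  if st[i,4]>60: print(st[i],c[i]+[280,160])
cw=robot.get_calibration('wrist')
p=onz(cw,317,190,117,T);print(p, T[:3,:3].T@(p-T[:3,3]))
```

```text
[ 64   0  11  13 120] [349.53333333 165.25      ]
[ 23  18  28  24 467] [315.11563169 188.43897216]
[  0  51  44  14 397] [301.83375315 219.49622166]
[ 626.10805114 -176.8496333   117.        ] [  3.05567207  -0.68636012 114.17488483]
```

servo_tool([
  [0, 0, 0],
  [0, 0, 0],
  [0, 0, 0],
  [0, 0, 0],
  [0, 0, 0],
], twist=[-7, -14, -21, -28, -35])

```text
t: 2.65
tcp_pos: [623.1, -176.6, 231.3]
eef_rot: [3.142, -0.0, 0.315]
wrist_force: [-0.2, -0.7, -0.5]
finger_gap: 85.5
```

servo_tool([
  [0, 0, 0],
  [0, 0, 0],
  [0, 0, 0],
  [0, 0, 0],
  [0, 0, 0],
], twist=[-7, -14, -21, -28, -35])

```text
t: 3.07
tcp_pos: [623.0, -176.7, 231.3]
eef_rot: [3.142, 0.0, 0.926]
wrist_force: [0.3, -1.0, -0.2]
finger_gap: 85.3
```

servo_tool([
  [0, 0, 0],
  [0, 0, 0],
  [0, 0, 0],
  [0, 0, 0],
  [0, 0, 0],
], twist=[-7, -14, -21, -28, -35])

```text
t: 3.48
tcp_pos: [623.0, -176.8, 231.3]
eef_rot: [3.142, 0.0, 1.537]
wrist_force: [-0.1, 0.7, 1.0]
finger_gap: 85.7
```

servo_tool([
  [0, 0, 0],
  [0, 0, 0],
  [0, 0, 0],
  [0, 0, 0],
  [0, 0, 0],
], twist=[-7, -14, -21, -28, -35])

```text
t: 3.9
tcp_pos: [623.0, -176.8, 231.3]
eef_rot: [3.142, 0.0, 2.148]
wrist_force: [-0.1, 0.1, -1.3]
finger_gap: 85.3
```

servo_tool([
  [0, 0, 0],
  [0, 0, 0],
  [0, 0, 0],
  [0, 0, 0],
  [0, 0, 0],
], twist=[-7, -14, -21, -28, -35])

```text
t: 4.32
tcp_pos: [623.0, -176.9, 231.3]
eef_rot: [-3.141, 0.0, 2.758]
wrist_force: [0.1, -0.3, -0.0]
finger_gap: 85.0
```

servo_tool([
  [0, 0, 0],
  [0, 0, 0],
  [0, 0, 0],
  [0, 0, 0],
  [0, 0, 0],
], twist=[-7, -14, -21, -28, -35])

```text
t: 4.73
tcp_pos: [623.0, -177.0, 231.3]
eef_rot: [-3.141, 0.0, -2.914]
wrist_force: [0.1, -0.3, 0.8]
finger_gap: 85.5
```

servo_tool([
  [0, 0, 0],
  [0, 0, 0],
  [0, 0, 0],
  [0, 0, 0],
  [0, 0, 0],
], twist=[-7, -14, -21, -28, -35])

```text
t: 5.15
tcp_pos: [623.1, -177.0, 231.3]
eef_rot: [-3.141, -0.0, -2.303]
wrist_force: [0.2, 0.2, -0.5]
finger_gap: 85.4
```

Run:
```python
from h import *
s=robot.sense();print({k:np.round(v,3) for k,v in s.items()})
T=tool();cw=robot.get_calibration('wrist')
im=robot.read_camera('wrist');save('w2.png',im)
M=np.linalg.inv(T@np.array(cw['tool_from_camera']));q=M@[622,-177,117,1];K=cw['K']
u=K[0,0]*q[0]/-q[2]+K[0,2];v=K[1,1]*-q[1]/-q[2]+K[1,2];print(u,v)
u,v=int(u),int(v)
cv2.imwrite('pics/w2c.png',cv2.resize(cv2.imread('pics/w2.png')[max(v-50,0):v+50,u-50:u+50],None,fx=5,fy=5))
```

```text
{'t': np.float64(5.15), 'joints': array([ 0.878,  0.693, -1.001,  1.563,  0.608,  1.225,  2.179]), 'qd': array([ 0.152,  0.152, -0.312, -0.01 ,  0.239,  0.116,  1.288]), 'joint_efforts': array([ -0.636, -52.982, -14.452, -22.213,  -0.226,  -0.116,  -1.36 ]), 'tcp_pos': array([ 623.054, -177.016,  231.305]), 'eef_rot': array([-3.141, -0.   , -2.303]), 'wrist_force': array([ 0.234,  0.167, -0.457]), 'moment': array([ 0.002, -0.012,  0.009]), 'finger_gap': np.float64(85.407)}
318.78443967003284 190.67491933106157
```

View pics/w2c.png

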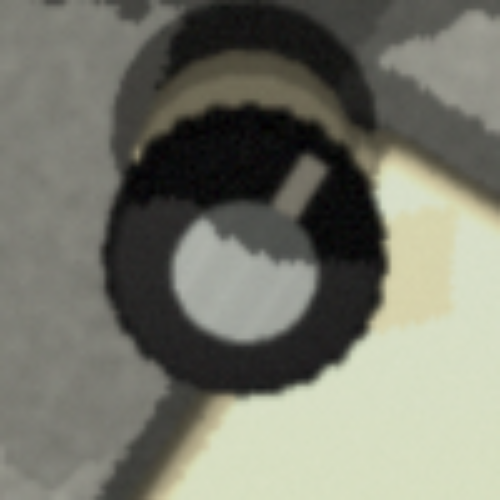

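The close view shows the ribbed knob with its cap centre at crop (247,272), which is wrist pixel (317.4,194.4). The pointer is at upper right.

Run:
```python
from h import *
T=tool();p=onz(robot.get_calibration('wrist'),317.4,194.4,117,T);print(robot.sense()['t'],p,T[:3,:3].T@(p-T[:3,3]),T[:3,3])
```

```text
5.2 [ 625.12992687 -175.24965407  117.        ] [ -2.77733888  -0.42934809 114.03918954] [ 622.98709623 -177.07010935  231.03915522]
```

servo_tool([
  [-2.5, -1.3, 30],
  [-2.5, -1.3, 60],
  [-2.5, -1.3, 90],
  [-2.5, -1.3, 100],
  [-2.5, -1.3, 100],
], twist=[0, 0, 0, 0, 0])

```text
t: 5.62
tcp_pos: [623.9, -175.8, 128.4]
eef_rot: [3.137, -0.003, -2.311]
wrist_force: [-0.5, 0.5, 0.6]
finger_gap: 85.5
```

servo_tool([
  [0, 0, 16],
  [0, 0, 32],
  [0, 0, 48],
  [0, 0, 48],
  [0, 0, 48],
], twist=[0, 0, 0, 0, 0])

```text
t: 6.03
tcp_pos: [625.2, -175.5, 82.2]
eef_rot: [3.14, -0.001, -2.309]
wrist_force: [-0.2, 0.7, 1.1]
finger_gap: 85.5
```

Run:
```python
from h import *
s=robot.sense();print({k:np.round(v,3) for k,v in s.items()})
save('s3.png',robot.read_camera('scene'));save('w3.png',robot.read_camera('wrist'))
a=cv2.imread('pics/s3.png')[170:270,220:340];b=cv2.imread('pics/w3.png')[100:400,150:490]
cv2.imwrite('pics/c3.png',np.hstack([cv2.resize(x,(400,340),interpolation=cv2.INTER_CUBIC) for x in(a,b)]))
```

```text
{'t': np.float64(6.033), 'joints': array([ 0.808,  0.847, -0.879,  1.661,  0.751,  1.007,  2.072]), 'qd': array([ 0.004, -0.022, -0.024, -0.02 , -0.003,  0.002,  0.003]), 'joint_efforts': array([ 7.1000e-02, -5.5867e+01, -1.5685e+01, -1.7105e+01,  4.2000e-02,
        3.0000e-03, -2.5000e-02]), 'tcp_pos': array([ 625.159, -175.47 ,   82.224]), 'eef_rot': array([ 3.140e+00, -1.000e-03, -2.309e+00]), 'wrist_force': array([-0.231,  0.654,  1.109]), 'moment': array([ 0.049, -0.001, -0.032]), 'finger_gap': np.float64(85.462)}
```

View pics/c3.png

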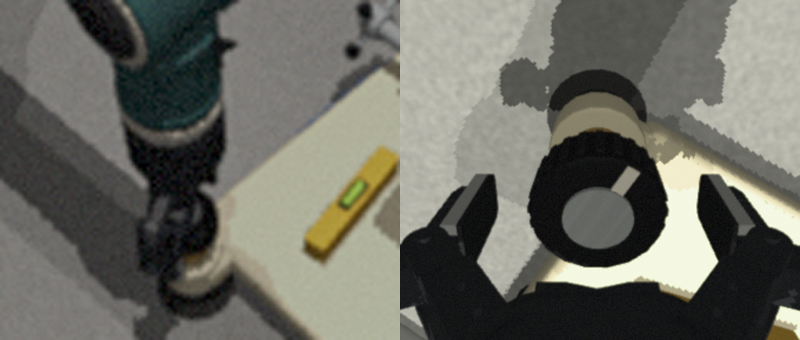

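The knob sits centred between the open fingers, at pad height, with the tips clear of the boss. I'll close gently first.

servo_tool([
  [0, 0, 0],
  [0, 0, 0],
  [0, 0, 0],
  [0, 0, 0],
  [0, 0, 0],
], twist=[0, 0, 0, 0, 0], fingers=-0.24)

```text
t: 6.55
tcp_pos: [625.8, -175.6, 83.5]
eef_rot: [-3.141, 0.0, -2.309]
wrist_force: [0.2, 0.2, 0.5]
finger_gap: 52.9
```

servo_tool([
  [0, 0, 0],
  [0, 0, 0],
  [0, 0, 0],
  [0, 0, 0],
  [0, 0, 0],
], twist=[0, 0, 0, 0, 0], fingers=-0.24)

```text
t: 6.97
tcp_pos: [625.7, -175.6, 83.2]
eef_rot: [3.142, -0.0, -2.309]
wrist_force: [-1.1, 0.3, -0.1]
finger_gap: 53.2
```

No side force, so it's well centred. Now a full grip.

servo_tool([
  [0, 0, 0],
  [0, 0, 0],
  [0, 0, 0],
  [0, 0, 0],
  [0, 0, 0],
], twist=[0, 0, 0, 0, 0], fingers=1)

```text
t: 7.38
tcp_pos: [625.7, -175.5, 83.6]
eef_rot: [3.142, -0.0, -2.309]
wrist_force: [-2.4, 0.9, 5.5]
finger_gap: 51.1
```

```bash
cat > f.py <<'E'
from h import *
s=robot.sense();x=[]
print('t',round(s['t'],2),'F',np.round(s['wrist_force'],1),'M',np.round(s['moment'],3),'j',np.round(s['joints'],2),'e7',round(s['joint_efforts'][6],3),'yaw',round(s['eef_rot'][2],3),'tcp',np.round(s['tcp_pos'],1),'gap',s['finger_gap'].round(1))
E
python3 f.py
```

```text
Traceback (most recent call last):
  File "f.py", line 3, in <module>
    print('t',round(s['t'],2),'F',np.round(s['wrist_force'],1),'M',np.round(s['moment'],3),'j',np.round(s['joints'],2),'e7',round(s['joint_efforts'][6],3),'yaw',round(s['eef_rot'][2],3),'tcp',np.round(s['tcp_pos'],1),'gap',s['finger_gap'].round(1))
                                                                                                                                                                                                                               ^^^^^^^^^^^^^^^^^^^^^
AttributeError: 'float' object has no attribute 'round'
```

servo_tool([
  [0, 0, 0.1],
  [0, 0, 0.2],
  [0, 0, 0.2],
  [0, 0, 0.3],
  [0, 0, 0.4],
], twist=[7, 14, 21, 28, 35])

```text
t: 7.8
tcp_pos: [626.1, -176.2, 83.2]
eef_rot: [-3.141, 0.001, -2.927]
wrist_force: [-1.1, -1.6, 3.4]
finger_gap: 50.6
```

```bash
sed -i "s/s\['finger_gap'\].round(1)/round(s['finger_gap'],1)/" f.py; python3 f.py
```

```text
t 7.8 F [-1.1 -1.6  3.4] M [0.042 0.319 0.109] j [ 0.74  0.79 -0.75  1.66  0.64  0.95  1.53] e7 1.285 yaw -2.927 tcp [ 626.1 -176.2   83.2] gap 50.6
```

servo_tool([
  [0, 0, 0.1],
  [0, 0, 0.2],
  [0, 0, 0.2],
  [0, 0, 0.3],
  [0, 0, 0.4],
], twist=[7, 14, 21, 28, 35])

```text
t: 8.22
tcp_pos: [626.1, -177.2, 82.8]
eef_rot: [-3.14, 0.002, 2.745]
wrist_force: [-2.0, -3.3, 3.3]
finger_gap: 50.9
```

```bash
python3 f.py
```

```text
t 8.22 F [-2.  -3.3  3.3] M [-0.192  0.129  0.014] j [ 0.65  0.74 -0.62  1.67  0.53  0.9   1.  ] e7 1.265 yaw 2.745 tcp [ 626.1 -177.2   82.8] gap 50.9
```

servo_tool([
  [0, 0, 0.1],
  [0, 0, 0.2],
  [0, 0, 0.2],
  [0, 0, 0.3],
  [0, 0, 0.4],
], twist=[7, 14, 21, 28, 35])

```text
t: 8.63
tcp_pos: [625.5, -177.9, 82.4]
eef_rot: [-3.14, 0.002, 2.134]
wrist_force: [-4.3, -3.8, 5.6]
finger_gap: 50.7
```

servo_tool([
  [0, 0, 0.1],
  [0, 0, 0.2],
  [0, 0, 0.2],
  [0, 0, 0.3],
  [0, 0, 0.4],
], twist=[7, 14, 21, 28, 35])

```text
t: 9.05
tcp_pos: [624.6, -178.2, 82.0]
eef_rot: [-3.14, 0.003, 1.523]
wrist_force: [-6.4, -3.2, 7.2]
finger_gap: 50.8
```

servo_tool([
  [0, 0, 0.1],
  [0, 0, 0.2],
  [0, 0, 0.3],
  [0, 0, 0.3],
  [0, 0, 0.3],
], twist=[7, 14, 21, 28, 28])

```text
t: 9.47
tcp_pos: [623.9, -178.0, 81.7]
eef_rot: [-3.14, 0.005, 1.035]
wrist_force: [-7.1, -3.2, 8.5]
finger_gap: 50.6
```

```bash
cat > g.py <<'E'
from h import *
S=[]
for i in range(8): robot.read_camera('wrist'); S.append(robot.sense())
a=lambda k:np.array([s[k] for s in S])
s=S[-1];m=a('moment')
print('t',round(s['t'],2),'F',a('wrist_force').mean(0).round(2),'M',m.mean(0).round(3),'sd',m.std(0).round(3),'e7',a('joint_efforts')[:,6].mean().round(3),'j',np.round(s['joints'],2),'rot',np.round(s['eef_rot'],3),'tcp',a('tcp_pos').mean(0).round(2),'gap',round(s['finger_gap'],1))
E
python3 f.py;python3 g.py
```

```text
t 9.47 F [-7.1 -3.2  8.5] M [-0.744  1.22  -0.017] j [ 0.38  0.65 -0.21  1.69  0.18  0.82 -0.46] e7 -0.903 yaw 1.035 tcp [ 623.9 -178.    81.7] gap 50.6
t 9.87 F [-7.86 -2.94  7.64] M [-0.702  1.2   -0.046] sd [0.034 0.024 0.026] e7 -0.016 j [ 0.38  0.65 -0.22  1.69  0.19  0.82 -0.45] rot [-3.14   0.004  1.04 ] tcp [ 623.91 -177.98   81.67] gap 50.2
```

Side and down forces have built up to about 8 N from the slightly off-centre grip. I'll relieve them before going on, since pressing down could tip the stand.

servo_tool([
  [-0.5, 0, -0.7],
  [-1.0, 0, -1.4],
  [-1.5, 0, -2],
  [-1.5, 0, -2],
], twist=[0, 0, 0, 0])

```text
t: 10.2
tcp_pos: [623.9, -177.9, 81.9]
eef_rot: [-3.14, 0.002, 1.041]
wrist_force: [-1.6, -4.0, -7.7]
finger_gap: 50.7
```

```bash
python3 g.py
```

```text
t 10.6 F [ -2.09  -4.91 -10.83] M [-1.264 -0.168 -0.031] sd [0.066 0.023 0.03 ] e7 0.033 j [ 0.38  0.65 -0.22  1.69  0.18  0.82 -0.45] rot [-3.140e+00  2.000e-03  1.041e+00] tcp [ 623.86 -177.88   81.95] gap 50.7
```

Better to let go, re-centre, rewind and regrip. The commanded centre is now at the estimated knob axis.

servo_tool([
  [0, 0, 1.2],
  [0, 0, 1.2],
  [0, 0, 1.2],
  [0, 0, 1.2],
  [0, 0, 1.2],
], twist=[0, 0, 0, 0, 0], fingers=-1)

```text
t: 11.02
tcp_pos: [625.9, -176.1, 83.1]
eef_rot: [3.14, -0.001, 1.043]
wrist_force: [-0.0, -0.1, -0.1]
finger_gap: 85.4
```

servo_tool([
  [0, 0, 0],
  [0, 0, 0],
  [0, 0, 0],
  [0, 0, 0],
  [0, 0, 0],
], twist=[0, -7, -14, -21, -28])

```text
t: 11.43
tcp_pos: [625.2, -176.7, 82.5]
eef_rot: [3.141, 0.0, 1.537]
wrist_force: [-0.5, -0.1, 0.7]
finger_gap: 85.3
```

servo_tool([
  [0, 0, 0],
  [0, 0, 0],
  [0, 0, 0],
  [0, 0, 0],
  [0, 0, 0],
], twist=[-7, -14, -21, -28, -35])

```text
t: 11.85
tcp_pos: [625.2, -176.9, 82.5]
eef_rot: [3.141, 0.0, 2.147]
wrist_force: [1.0, -0.2, -0.6]
finger_gap: 85.2
```

servo_tool([
  [0, 0, 0],
  [0, 0, 0],
  [0, 0, 0],
  [0, 0, 0],
  [0, 0, 0],
], twist=[-7, -14, -21, -28, -35])

```text
t: 12.27
tcp_pos: [625.2, -177.0, 82.5]
eef_rot: [-3.142, 0.001, 2.758]
wrist_force: [-0.1, -0.0, 0.8]
finger_gap: 85.1
```

servo_tool([
  [0, 0, 0],
  [0, 0, 0],
  [0, 0, 0],
  [0, 0, 0],
  [0, 0, 0],
], twist=[-7, -14, -21, -28, -35])

```text
t: 12.68
tcp_pos: [625.1, -177.0, 82.4]
eef_rot: [-3.141, 0.0, -2.914]
wrist_force: [0.2, 0.2, 0.9]
finger_gap: 85.2
```

servo_tool([
  [0, 0, 0],
  [0, 0, 0],
  [0, 0, 0],
  [0, 0, 0],
  [0, 0, 0],
], twist=[-7, -14, -14, -14, -14])

```text
t: 13.1
tcp_pos: [625.0, -177.0, 82.2]
eef_rot: [-3.141, -0.0, -2.679]
wrist_force: [-0.5, -0.4, 0.6]
finger_gap: 84.9
```

```bash
python3 g.py
```

```text
t 13.5 F [-0.25 -0.09 -0.17] M [ 0.001 -0.002  0.008] sd [0.031 0.026 0.014] e7 -0.011 j [ 0.77  0.81 -0.81  1.66  0.69  0.97  1.75] rot [-3.141 -0.    -2.676] tcp [ 625.05 -176.82   82.28] gap 85.4
```

servo_tool([
  [0, 0, 0],
  [0, 0, 0],
  [0, 0, 0],
  [0, 0, 0],
  [0, 0, 0],
], twist=[0, 0, 0, 0, 0], fingers=-0.24)

```text
t: 13.92
tcp_pos: [625.0, -176.9, 82.1]
eef_rot: [3.142, -0.0, -2.676]
wrist_force: [-0.3, -0.7, -0.1]
finger_gap: 53.2
```

servo_tool([
  [0, 0, 0],
  [0, 0, 0],
  [0, 0, 0],
  [0, 0, 0],
  [0, 0, 0],
], twist=[0, 0, 0, 0, 0], fingers=1)

```text
t: 14.33
tcp_pos: [624.8, -176.5, 82.6]
eef_rot: [3.141, -0.0, -2.676]
wrist_force: [-2.9, 1.3, 4.9]
finger_gap: 50.4
```

```bash
python3 g.py
```

```text
t 14.73 F [-2.8   0.47  5.94] M [ 0.337  0.681 -0.042] sd [0.041 0.036 0.025] e7 0.038 j [ 0.77  0.81 -0.81  1.66  0.69  0.97  1.75] rot [ 3.141 -0.    -2.676] tcp [ 624.83 -176.51   82.56] gap 50.7
```

servo_tool([
  [0, 0, -0.6],
  [0, 0, -0.5],
  [0, 0, -0.4],
  [0, 0, -0.3],
  [0, 0, -0.3],
], twist=[0, 7, 14, 21, 21])

```text
t: 15.15
tcp_pos: [624.8, -176.6, 82.4]
eef_rot: [-3.141, -0.0, -3.045]
wrist_force: [-1.7, 0.7, 1.3]
finger_gap: 50.6
```

```bash
sed -i 's/range(8)/range(4)/' g.py; python3 g.py
```

```text
t 15.35 F [-1.87  0.93  2.31] M [ 0.411  0.404 -0.014] sd [0.046 0.02  0.029] e7 -0.139 j [ 0.73  0.78 -0.73  1.67  0.62  0.94  1.43] rot [ 3.141 -0.    -3.039] tcp [ 624.83 -176.6    82.37] gap 50.5
```

servo_tool([
  [0, 0, 0.1],
  [0, 0, 0.2],
  [0, 0, 0.3],
  [0, 0, 0.3],
], twist=[7, 14, 21, 21])

```text
t: 15.68
tcp_pos: [624.8, -176.7, 82.1]
eef_rot: [-3.141, -0.0, 2.873]
wrist_force: [-2.3, 1.3, 1.3]
finger_gap: 50.5
```

```bash
python3 g.py
```

```text
t 15.88 F [-2.69  1.79  2.95] M [ 0.481  0.445 -0.012] sd [0.057 0.043 0.066] e7 -0.134 j [ 0.68  0.75 -0.65  1.67  0.55  0.91  1.11] rot [ 3.141 -0.     2.878] tcp [ 624.86 -176.67   82.15] gap 50.3
```

servo_tool([
  [0, 0, 0],
  [0, 0, 0.1],
  [0, 0, 0.1],
  [0, 0, 0.1],
  [0, 0, 0.1],
], twist=[3, 6, 9, 12, 15])

```text
t: 16.3
tcp_pos: [624.8, -176.7, 81.9]
eef_rot: [3.141, -0.001, 2.613]
wrist_force: [-2.1, 2.7, 2.9]
finger_gap: 50.5
```

```bash
python3 f.py
```

```text
t 16.3 F [-2.1  2.7  2.9] M [0.497 0.431 0.011] j [ 0.64  0.73 -0.59  1.67  0.5   0.89  0.88] e7 0.521 yaw 2.613 tcp [ 624.8 -176.7   81.9] gap 50.5
```

servo_tool([
  [0, 0, 0],
  [0, 0, 0.1],
  [0, 0, 0.1],
  [0, 0, 0.1],
  [0, 0, 0.1],
], twist=[3, 6, 9, 12, 15])

```text
t: 16.72
tcp_pos: [624.8, -176.8, 81.8]
eef_rot: [-3.142, -0.001, 2.351]
wrist_force: [-3.2, 2.6, 2.9]
finger_gap: 50.6
```

```bash
python3 f.py
```

```text
t 16.72 F [-3.2  2.6  2.9] M [0.465 0.44  0.004] j [ 0.6   0.71 -0.53  1.68  0.45  0.88  0.66] e7 0.518 yaw 2.351 tcp [ 624.8 -176.8   81.8] gap 50.6
```

servo_tool([
  [0, 0, 0],
  [0, 0, 0.1],
  [0, 0, 0.1],
  [0, 0, 0.1],
  [0, 0, 0.2],
], twist=[3, 6, 9, 12, 15])

```text
t: 17.13
tcp_pos: [624.8, -176.8, 81.6]
eef_rot: [-3.141, -0.0, 2.089]
wrist_force: [-3.7, 1.6, 2.9]
finger_gap: 50.2
```

```bash
python3 f.py
```

```text
t 17.13 F [-3.7  1.6  2.9] M [0.457 0.417 0.048] j [ 0.56  0.7  -0.47  1.68  0.4   0.86  0.44] e7 0.517 yaw 2.089 tcp [ 624.8 -176.8   81.6] gap 50.2
```

Joint 7's effort in steady motion is very repeatable at 0.52 N m, which makes it a good sign of touch. I'll continue at the same pace.

servo_tool([
  [0, 0, 0],
  [0, 0, 0.1],
  [0, 0, 0.1],
  [0, 0, 0.1],
  [0, 0, 0.2],
], twist=[3, 6, 9, 12, 15])

```text
t: 17.55
tcp_pos: [624.7, -176.9, 81.5]
eef_rot: [-3.141, -0.0, 1.827]
wrist_force: [-3.6, 1.5, 4.0]
finger_gap: 50.2
```

```bash
python3 f.py
```

```text
t 17.55 F [-3.6  1.5  4. ] M [0.417 0.373 0.056] j [ 0.52  0.69 -0.41  1.68  0.35  0.85  0.21] e7 0.515 yaw 1.827 tcp [ 624.7 -176.9   81.5] gap 50.2
```

servo_tool([
  [0, 0, 0],
  [0, 0, 0.1],
  [0, 0, 0.1],
  [0, 0, 0.1],
  [0, 0, 0.2],
], twist=[3, 6, 9, 12, 15])

```text
t: 17.97
tcp_pos: [624.7, -176.9, 81.3]
eef_rot: [-3.141, 0.0, 1.566]
wrist_force: [-3.9, 0.9, 3.6]
finger_gap: 50.5
```

```bash
python3 f.py
```

```text
t 17.97 F [-3.9  0.9  3.6] M [0.318 0.468 0.102] j [ 0.47  0.67 -0.35  1.69  0.29  0.83 -0.01] e7 0.513 yaw 1.566 tcp [ 624.7 -176.9   81.3] gap 50.5
```

servo_tool([
  [0, 0, -0.1],
  [0, 0, -0.1],
  [0, 0, 0],
  [0, 0, 0],
  [0, 0, 0],
], twist=[3, 6, 9, 12, 15])

```text
t: 18.38
tcp_pos: [624.6, -176.9, 81.1]
eef_rot: [-3.141, 0.0, 1.304]
wrist_force: [-3.7, 2.5, 2.4]
finger_gap: 50.7
```

```bash
python3 f.py; python3 g.py
```

```text
t 18.38 F [-3.7  2.5  2.4] M [0.198 0.316 0.083] j [ 0.43  0.66 -0.29  1.69  0.24  0.82 -0.23] e7 0.51 yaw 1.304 tcp [ 624.6 -176.9   81.1] gap 50.7
t 18.58 F [-3.67  1.24  2.23] M [ 0.22  0.42 -0.03] sd [0.032 0.029 0.043] e7 -0.106 j [ 0.43  0.66 -0.29  1.69  0.24  0.82 -0.23] rot [-3.141  0.     1.306] tcp [ 624.62 -176.89   81.14] gap 50.6
```

servo_tool([
  [0, 0, 0],
  [0, 0, 0.1],
  [0, 0, 0.1],
  [0, 0, 0.1],
  [0, 0, 0.2],
], twist=[3, 6, 9, 12, 15])

```text
t: 19.0
tcp_pos: [624.6, -176.9, 81.0]
eef_rot: [-3.141, 0.0, 1.042]
wrist_force: [-4.5, 2.6, 3.9]
finger_gap: 50.5
```

```bash
python3 f.py
```

```text
t 19.0 F [-4.5  2.6  3.9] M [0.199 0.48  0.01 ] j [ 0.38  0.65 -0.22  1.69  0.19  0.82 -0.45] e7 0.51 yaw 1.042 tcp [ 624.6 -176.9   81. ] gap 50.5
```

servo_tool([
  [0, 0, 0],
  [0, 0, 0],
  [0, 0, 0.1],
  [0, 0, 0.1],
  [0, 0, 0.1],
], twist=[3, 6, 9, 12, 15])

```text
t: 19.42
tcp_pos: [624.5, -176.9, 80.8]
eef_rot: [-3.141, 0.001, 0.78]
wrist_force: [-4.2, 1.4, 2.2]
finger_gap: 50.9
```

```bash
python3 f.py
```

```text
t 19.42 F [-4.2  1.4  2.2] M [0.095 0.513 0.099] j [ 0.34  0.65 -0.16  1.7   0.13  0.81 -0.67] e7 0.507 yaw 0.78 tcp [ 624.5 -176.9   80.8] gap 50.9
```

330° so far, still free. Continuing.

servo_tool([
  [0, 0, 0],
  [0, 0, 0.1],
  [0, 0, 0.1],
  [0, 0, 0.1],
  [0, 0, 0.2],
], twist=[3, 6, 9, 12, 15])

```text
t: 19.83
tcp_pos: [624.5, -176.8, 80.6]
eef_rot: [-3.141, 0.001, 0.518]
wrist_force: [-4.6, 2.1, 2.9]
finger_gap: 50.8
```

```bash
python3 f.py
```

```text
t 19.83 F [-4.6  2.1  2.9] M [0.132 0.692 0.024] j [ 0.29  0.64 -0.09  1.7   0.08  0.8  -0.89] e7 0.507 yaw 0.518 tcp [ 624.5 -176.8   80.6] gap 50.8
```

servo_tool([
  [0, 0, 0],
  [0, 0, 0],
  [0, 0, 0.1],
  [0, 0, 0.1],
  [0, 0, 0.1],
], twist=[3, 6, 9, 12, 15])

```text
t: 20.25
tcp_pos: [624.4, -176.8, 80.5]
eef_rot: [-3.141, 0.001, 0.257]
wrist_force: [-4.8, 1.4, 3.2]
finger_gap: 50.5
```

```bash
python3 f.py
```

```text
t 20.25 F [-4.8  1.4  3.2] M [0.21  0.683 0.073] j [ 0.25  0.64 -0.03  1.7   0.02  0.8  -1.11] e7 0.471 yaw 0.257 tcp [ 624.4 -176.8   80.5] gap 50.5
```

servo_tool([
  [0, 0, 0],
  [0, 0, 0.1],
  [0, 0, 0.1],
  [0, 0, 0.1],
  [0, 0, 0.1],
], twist=[3, 6, 9, 12, 15])

```text
t: 20.67
tcp_pos: [624.4, -176.7, 80.3]
eef_rot: [-3.141, 0.002, -0.005]
wrist_force: [-3.6, 2.1, 1.9]
finger_gap: 50.7
```

```bash
python3 f.py
```

```text
t 20.67 F [-3.6  2.1  1.9] M [0.254 0.689 0.124] j [ 0.2   0.64  0.04  1.71 -0.03  0.8  -1.33] e7 0.429 yaw -0.005 tcp [ 624.4 -176.7   80.3] gap 50.7
```

servo_tool([
  [0, 0, 0],
  [0, 0, 0],
  [0, 0, 0.1],
  [0, 0, 0.1],
  [0, 0, 0.1],
], twist=[3, 6, 9, 12, 15])

```text
t: 21.08
tcp_pos: [624.4, -176.6, 80.2]
eef_rot: [3.141, 0.002, -0.266]
wrist_force: [-3.0, 1.8, 1.7]
finger_gap: 50.5
```

```bash
python3 f.py
```

```text
t 21.08 F [-3.   1.8  1.7] M [0.229 0.707 0.178] j [ 0.15  0.64  0.1   1.71 -0.08  0.8  -1.55] e7 0.389 yaw -0.266 tcp [ 624.4 -176.6   80.2] gap 50.5
```

Touch shows in two signs together. Joint 7's effort steps by 0.04 N m per 15° from about 350° on, and the moment about z rises 0.07, 0.12, 0.18 N m. That puts the load at about 6 N. I'll back off a few degrees to be light, relax the tool and check before letting go.

servo_tool([
  [0, 0, 0],
  [0, 0, -0.1],
  [0, 0, -0.1],
  [0, 0, -0.2],
  [0, 0, -0.2],
], twist=[0, -3, -6, -6, -6])

```text
t: 21.5
tcp_pos: [624.4, -176.6, 80.3]
eef_rot: [-3.141, 0.001, -0.161]
wrist_force: [-3.1, 2.1, -0.0]
finger_gap: 50.6
```

```bash
python3 g.py
```

```text
t 21.7 F [-3.86  2.14 -0.12] M [0.272 0.79  0.125] sd [0.033 0.045 0.011] e7 -0.122 j [ 0.17  0.64  0.08  1.71 -0.06  0.8  -1.46] rot [-3.142e+00  1.000e-03 -1.620e-01] tcp [ 624.41 -176.64   80.28] gap 50.4
```

servo_tool([
  [0, 0, 0],
  [0, 0, 0],
  [0, 0, 0],
  [0, 0, 0],
  [0, 0, 0],
], twist=[0, 0, 0, 0, 0], fingers=-1)

```text
t: 22.12
tcp_pos: [625.6, -177.2, 81.2]
eef_rot: [3.141, -0.001, -0.163]
wrist_force: [-0.2, 0.1, 1.0]
finger_gap: 85.6
```

servo_tool([
  [0, 0, 0],
  [0, 0, -10],
  [0, 0, -30],
  [0, 0, -60],
  [0, 0, -90],
], twist=[0, 0, 0, 0, 0])

```text
t: 22.53
tcp_pos: [624.5, -176.8, 171.8]
eef_rot: [3.142, 0.001, -0.163]
wrist_force: [0.5, -0.1, 0.9]
finger_gap: 85.6
```

servo_tool([
  [0, 0, -30],
  [0, 0, -60],
  [0, 0, -60],
  [0, 0, -60],
  [0, 0, -60],
], twist=[0, 0, 0, 0, 0])

```text
t: 22.95
tcp_pos: [624.7, -176.8, 231.0]
eef_rot: [-3.142, -0.0, -0.163]
wrist_force: [-0.1, 0.1, -0.5]
finger_gap: 85.5
```

```bash
python3 f.py
python3 - <<'E'
from h import *
save('w4.png',robot.read_camera('wrist'));save('s4.png',robot.read_camera('scene'));save('t4.png',robot.read_camera('top'))
a,b=[cv2.imread('pics/'+n) for n in('w4.png','s4.png')]
cv2.imwrite('pics/c4.png',np.hstack([cv2.resize(x,(400,250),interpolation=cv2.INTER_AREA) for x in(a,b)]))
o,n=[cv2.imread('pics/'+x).astype(int) for x in('scene.png','s4.png')]
ho=lambda im:cv2.inRange(cv2.cvtColor(im.astype(np.uint8),cv2.COLOR_BGR2HSV),(22,150,120),(32,255,255))
for im in(o,n):
  m=ho(im)[205:250,305:350];y,x=np.nonzero(m);print('level',x.mean()+305,y.mean()+205,len(x))
E
```

```text
t 22.95 F [-0.1  0.1 -0.5] M [ 0.024  0.015 -0.016] j [ 0.16  0.46  0.09  1.61 -0.05  1.07 -1.47] e7 -0.001 yaw -0.163 tcp [ 624.7 -176.8  231. ] gap 85.5
level 325.09424083769636 228.7068062827225 191
level 325.140625 228.66666666666666 192
```

View pics/c4.png

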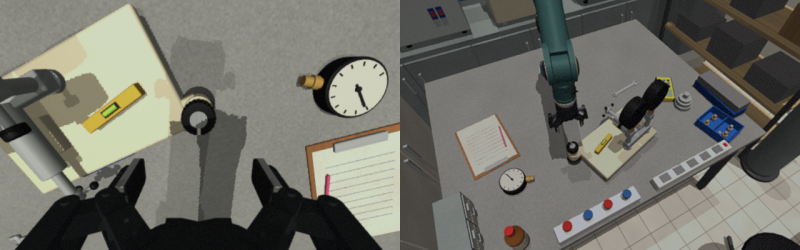

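The arm is clear at z 231, and the stand, level and other items look unmoved. The spirit level's centroid in the scene image is within 0.1 px of its start. Handing in.

```bash
python3 -c "
from rig import robot
print(robot.sense()['wrist_force'],robot.sign_off())"
```

```text
the job is handed in; nothing more can be done
[ 0.99010247  0.09775704 -0.15574301] None
```

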